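# Close the bead jar and show it to the inspection camera

### The job

The white lid of the purple-labelled bead jar has only caught on one side: with the jar standing on the bench, press the lid down until it is fully home and level all round. Then pick the jar up by its body and hold it upright in the air in front of the inspection camera for its stock picture, the label facing square into the lens, centred on it and 12 cm from the glass. Finish while still holding it there, lid on, without knocking the camera or disturbing the other things on the bench.

Things in the scene. Friction and masses are not known exactly. Their poses are not given: they have to be found in the camera images.
- jar: clear round bead jar, purple beads and label: 52 mm in diameter, sturdy, straight-sided, 48 mm to the rim, about 150 g. Origin: centre of its underside; z up its axis, x out through the middle of the label. Two like jars (green, orange labels; lids home, 53 mm high) stand near it
- jar_label (a point): the middle of the purple label, on the outside of the jar at 26 mm from its axis and 24 mm above its underside; the label is 26 mm high and wraps 40 degrees to either side; a small ring of white dots marks its middle
- lid: the jar's loose white push-in lid, purple dot on top: flat flange 50 mm wide, 5 mm thick; plug below 44 mm wide, 10.5 mm deep. Origin: centre of the flange's underside, z out of the top. Home: origin 48 mm above the jar's underside, top at 53 mm, z axes parallel. It starts leaning, high side about 7 mm proud; snaps home at about 5 N, pressed in the middle or on the high side, and stays in
- camera_stand: inspection camera on its stand, fixed: round dark foot 110 mm wide, steel post 245 mm high behind, grey head 46 mm wide with white ring light 56 mm wide and black lens. Origin: at bench level, 41 mm behind the lens glass; the camera looks level along this frame's -x. Place, heading and height of the head vary
- camera_lens (a point): the middle of the front glass of the camera's lens, 150 to 210 mm above the bench; the camera looks level along this point's -x axis, y across, z up
- jar_green: closed bead jar with green label, 52 mm in diameter, 53 mm high: leave alone. Origin: centre of its underside
- jar_orange: closed bead jar with orange label, 52 mm in diameter, 53 mm high: leave alone. Origin: centre of its underside
- pliers: round-nose pliers with yellow handles lying flat, 135 mm long, 10 mm high: leave alone
- tweezers: teal tweezers lying flat, 125 mm long, 8 mm high: leave alone
- hoop_purple: lilac scalloped hoop lying flat on the cutting mat, 64 mm in diameter, 5 mm thick: leave alone
- hoop_yellow: yellow scalloped hoop lying flat on the cutting mat, 64 mm in diameter, 5 mm thick: leave alone
- bench_block: square steel bench block on a rubber foot, 70 mm wide, 26 mm high, fixed to the bench

How it is judged:
On the way, in this order (a step that is already met when the one before it is completed fails the run):
1. the lid is pressed fully home and level while the jar stands on the bench (z of lid in the frame of jar below 0.0495 m and angle between the z axis of lid and the z axis of jar, either way round below 0.04 rad and height (world z) of jar below 0.004 m and angle between jar's own z axis and vertical below 0.05 rad), for 0.3 s.
2. the closed jar is lifted off the bench by its body (z of lid in the frame of jar below 0.0495 m and angle between the z axis of lid and the z axis of jar, either way round below 0.04 rad and height (world z) of jar above 0.03 m and contact force between the fingers and jar above 1 N), for 0.2 s.
At the end, for the whole second after the job is handed in: held still in the fingers, clear of bench and camera, lid home (1.5 mm, 2.3 degrees); label middle 105 to 135 mm before the lens glass and within 12 mm of the lens axis sideways and in height; jar upright within 6 degrees, label facing the lens within 8 degrees; nothing else disturbed (z of lid in the frame of jar below 0.0495 m and angle between the z axis of lid and the z axis of jar, either way round below 0.04 rad and x of jar_label in the frame of camera_lens between -0.135 and -0.105 m and y of jar_label in the frame of camera_lens between -0.012 and 0.012 m and z of jar_label in the frame of camera_lens between -0.012 and 0.012 m and x of jar in the frame of camera_lens below -0.125 m and angle between jar's own z axis and vertical below 0.1 rad and angle between the x axis of jar and the x axis of camera_lens, either way round below 0.15 rad and height (world z) of jar above 0.08 m and contact force between the fingers and jar above 1 N and linear speed of jar below 0.02 m/s and angular speed of jar below 0.2 rad/s and contact force between jar and camera_stand below 0.1 N and contact force between jar and table below 0.1 N); the arm keeps its last pose, push and grip.
It fails at once if the lid comes off the jar (z of lid in the frame of jar above 0.07 m or horizontal distance between lid and jar above 0.03 m).
It fails at once if the jar is tipped over (angle between jar's own z axis and vertical above 0.6 rad).
It fails at once if the camera is knocked or shifted (distance of camera_lens from where it was at the start of the episode above 0.004 m or contact force between any of the arm, the fingers, jar and camera_stand above 2 N).
It fails at once if another thing on the bench is disturbed (shifted by more than 15 mm) (distance of any of jar_green, jar_orange, pliers, tweezers, hoop_purple, hoop_yellow from where it was at the start of the episode above 0.015 m).
It also fails if it takes over 40 s, if anything falls off the work surface, if the arm or the gripper's body presses on something with over 40 N, if the wrist force passes 120 N, or if a joint passes its speed limit or range.

### The arm

A 6-joint arm with a two-finger parallel gripper is mounted at the origin on the work surface. World frame = base frame: x ahead of the robot, y to its left, z up, the work surface at z = 0. Lengths are in m, angles in rad, forces in N, time in s.
With the tool pointing down it reaches from about 0.275 to 0.775 m from the base axis. Payload 14.6 kg.
Tool frame: the origin (TCP) lies midway between the tips of the shut fingers; the grasp point (between the pads) lies 19 mm behind it (hold_point_z is the distance from the TCP to the grasp point, in m); z points along the fingers, y is the line along which they close (so a half turn about z gives the same grasp; the last joint's range is limited). The gripper opens to 85 mm and grips with 20 to 120 N. Pads are 22 mm wide; open, the fingers measure 114 mm over their backs; the gripper's body (76 mm by 85 mm) begins 54 mm behind the grasp point. The pads swing forward as they close: fully open they stand 13 mm farther back than shut.
Start: joints at [-1.316, 0.263, -0.048, 1.259, 0, 1.415], TCP at [0.209, -0.482, 0.231] pointing down, gripper open.
Joint ranges: [-2.65, 2.65], [-0.89, 1.7], [-1.18, 1.37], [-2.13, 2.11], [-1.35, 1.29], [-3.14, 3.14]. Speed limits (rad/s): [1.89, 1.89, 2.57, 2.79, 3.14, 3.14].

### API

Orientations are given as a unit quaternion [w, x, y, z].
In Python, from rig import * gives the robot as it stands. The module is installed in compiled form; this text tells all that it offers. Calls block until the motion is done:
- movep(position, orientation): joint-space move of the TCP to a pose.
- move_linear(position, speed=0.15, frame=None): straight line of the TCP; frame=None keeps the orientation; speed is the mean speed in m/s.
- set_joints(angles): joint-space move.
- command_gripper(opening, grip_force=None): opening from 0.0 (shut) to 1.0 (fully open); grip_force is the grip in N (None keeps the last); returns when the fingers have stopped.
- wait(seconds).
- ik(position, orientation): joint angles nearest the present ones, or None.
- get_image(name): name is "scene" or "top"; returns a dict with "img" (420x560x3 uint8, red, green, blue), "z_map" (420x560 float32, m along the optical axis (not along the pixel's ray), 0 where there is no reading), "fx", "fy", "cx", "cy" (pixels), "xyz" and "rotation" of the camera in the world. Camera axes: x right, y down, z forward; pixel columns grow to the right and rows downward; lengths in m; the calibration is good to about 2 mm. A picture is of the moment at which its call begins.
A pose or a line that the arm cannot do raises IKError and nothing moves.
- close_job(): hands the job in; it is judged then, once.
Readings, each from a call of its own:
- get_time_s(): time.
- get_joint_pos(): joint angles.
- get_dq(): joint speeds.
- get_tau(): joint torques, N m.
- get_tool_pos(): TCP position.
- get_eef_rot(): TCP orientation.
- get_contact_force(): force on the tool from outside, world axes, zero at the start.
- get_moment(): the same for the moment, N m.
- get_grip_width(): opening from 0.0 (shut) to 1.0 (fully open).
- get_finger_force(): force on a finger pad.
Only numpy, scipy, OpenCV 4.12 (cv2) and the standard library are available. Lean on these libraries where they do the work, as an engineer would, in place of code of your own. Each camera call takes 0.05 s, during which the arm holds its last target. There are 200 camera calls.

## Working session

There is one attempt and no reset: what is moved stays moved. The work goes in short steps, each a Python script; the robot and the scene stay as the last script left them, time stands still between calls to the robot, and variables do not carry over. Pictures are saved under pics/ and viewed, at most 10 in all, crops included, and the job is handed in when it is done.

```bash
mkdir -p pics; cat > h.py <<'E'
from rig import *
import numpy as np, cv2
def load(n):
    return np.load(f'{n}.npy',allow_pickle=True).item()
def pts(d):
    v,u=np.mgrid[0:420,0:560]; z=d['z_map']
    c=np.stack([(u-d['cx'])/d['fx']*z,(v-d['cy'])/d['fy']*z,z],-1)
    R=np.array(d['rotation'],float)
    if R.size==4:
        from scipy.spatial.transform import Rotation as Ro
        R=Ro.from_quat(R[[1,2,3,0]]).as_matrix()
    return c@R.reshape(3,3).T+np.array(d['xyz'])
E
python3 - <<'E'
from h import *
for n in('scene','top'):
    d=get_image(n); np.save(n,d); print(n,d['xyz'],d['rotation'],d['fx'],d['cx'],d['cy'])
    cv2.imwrite(f'pics/{n}.png',cv2.resize(d['img'][...,::-1],(800,600)))
print(get_tool_pos(),get_eef_rot())
E
```

```text
scene [ 0.93753226 -0.39492897  0.96890224] [-0.24228234  0.87303851  0.40673298 -0.11692442] 427.27355166778324 278.3980934475923 210.9661389957043
top [ 0.29516108 -0.07309365  1.33943861] [-0.07088289  0.70477096 -0.7023534   0.07052095] 524.3265228723337 283.3688110357033 214.60895135970034
[ 0.20910734 -0.48130485  0.23089248] [-4.56111720e-04  9.79081149e-01  2.03469644e-01 -2.15187157e-05]
```

View pics/scene.png

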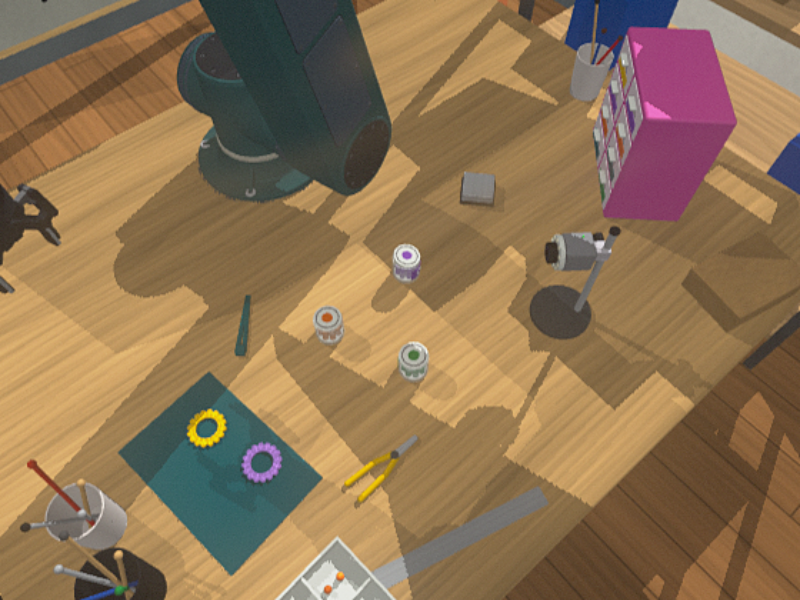

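View pics/top.png

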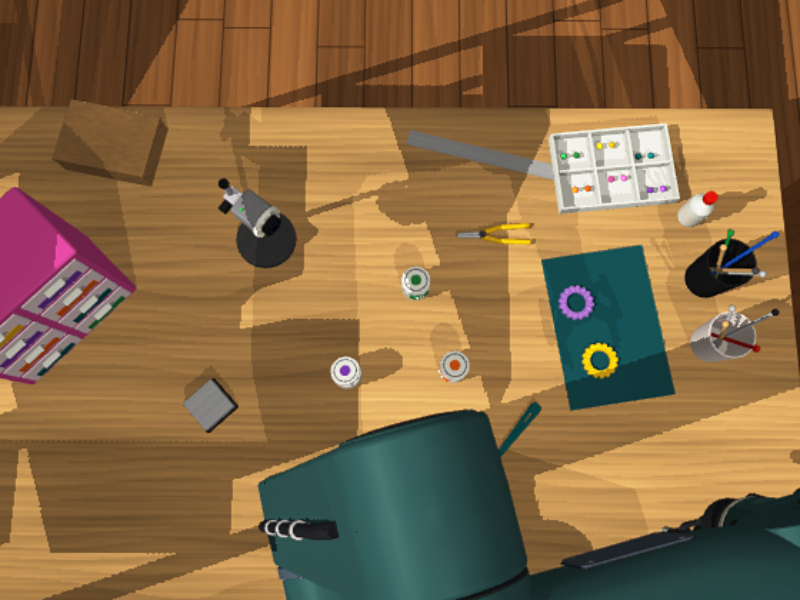

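The scene view shows the purple jar at (407,262), the camera head at (572,250) and the foot at (560,312). In the top view the jar is at (346,372), the camera foot at (266,238) and the head at (250,208).

```bash
python3 - <<'E'
from h import *
s=load('scene');t=load('top')
def crop(d,u,v,w,h,k): return cv2.resize(d['img'][v:v+h,u:u+w,::-1],(w*k,h*k),interpolation=cv2.INTER_CUBIC)
a=crop(s,260,160,50,50,8);b=crop(s,365,150,80,100,4);c=crop(t,145,115,80,80,5)
im=np.zeros((400,400+320,3),np.uint8); im[:,:400]=a; im[:,400:]=b
cv2.imwrite('pics/c1.png',im)
a=crop(t,222,240,40,40,10); cv2.imwrite('pics/c2.png',np.hstack([a,c]))
P=pts(t)
for n,(u,v) in dict(jar=(242,260),green=(291,198),orange=(318,256),block=(147,284)).items():
    q=P[v-14:v+14,u-14:u+14].reshape(-1,3); q=q[q[:,2]>q[:,2].max()-.012]; print(n,q.mean(0),q[:,2].max(),q.min(0),q.max(0))
Q=P[110:200,140:225].reshape(-1,3)
for lo,hi in((.004,.03),(.1,.14),(.14,.17),(.17,.2),(.2,.24),(.24,.27)):
    q=Q[(Q[:,2]>lo)&(Q[:,2]<hi)]; print(lo,len(q),q.mean(0) if len(q) else'',q.min(0)if len(q) else'',q.max(0)if len(q) else'')
Q=pts(s)[150:250,365:445].reshape(-1,3);print('scene')
for lo,hi in((.004,.03),(.1,.14),(.14,.17),(.17,.2),(.2,.24),(.24,.27)):
    q=Q[(Q[:,2]>lo)&(Q[:,2]<hi)]; print(lo,len(q),q.mean(0) if len(q) else'',q.min(0)if len(q) else'',q.max(0)if len(q) else'')
q=pts(s)[165:200,265:305].reshape(-1,3); q=q[q[:,2]>.01]; print('jar scene',q.mean(0),q.min(0),q.max(0))
E
```

```text
jar [ 0.29516108 -0.07309365  1.33943861] 1.3394386110153929 [ 0.29516108 -0.07309365  1.33943861] [ 0.29516108 -0.07309365  1.33943861]
green [ 0.29516108 -0.07309365  1.33943861] 1.3394386110153929 [ 0.29516108 -0.07309365  1.33943861] [ 0.29516108 -0.07309365  1.33943861]
orange [ 0.29516108 -0.07309365  1.33943861] 1.3394386110153929 [ 0.29516108 -0.07309365  1.33943861] [ 0.29516108 -0.07309365  1.33943861]
block [ 0.29516108 -0.07309365  1.33943861] 1.3394386110153929 [ 0.29516108 -0.07309365  1.33943861] [ 0.29516108 -0.07309365  1.33943861]
0.004 1133 [0.69197144 0.18533271 0.01128867] [0.60598365 0.08741307 0.00400969] [0.85469483 0.31192202 0.02161673]
0.1 0   
0.14 0   
0.17 162 [0.66938421 0.17099019 0.19255063] [0.64240839 0.12763215 0.17299775] [0.70916194 0.22626271 0.19990445]
0.2 727 [0.68148032 0.17172787 0.21187067] [0.64452799 0.12899097 0.20006134] [0.72244155 0.2255034  0.23957645]
0.24 39 [0.71190445 0.20920442 0.24435041] [0.70563638 0.20202361 0.24009932] [0.71913652 0.21693004 0.24922664]
scene
0.004 1430 [0.68992737 0.19670245 0.01330794] [0.51941731 0.08309113 0.00400688] [0.81970078 0.46347789 0.02862656]
0.1 52 [0.71129977 0.20561264 0.12033219] [0.70530997 0.20207125 0.1012216 ] [0.71581035 0.20980583 0.13941562]
0.14 43 [0.71134962 0.20547459 0.15601906] [0.70474007 0.20173532 0.1411241 ] [0.71595158 0.20907154 0.16983078]
0.17 276 [0.69077804 0.16196023 0.19002941] [0.64083788 0.12818133 0.1705701 ] [0.72123992 0.2261571  0.19998581]
0.2 779 [0.68507717 0.17043951 0.21270924] [0.64412351 0.12972572 0.20004347] [0.7199659  0.22598974 0.23827767]
0.24 45 [0.7103824  0.20927659 0.24491191] [0.70270738 0.20102709 0.2400628 ] [0.71732127 0.21751509 0.24815135]
jar scene [0.45101831 0.02294273 0.05069813] [ 0.41832575 -0.39492897  0.01013411] [0.93753226 0.05468    0.96890224]
```

View pics/c1.png

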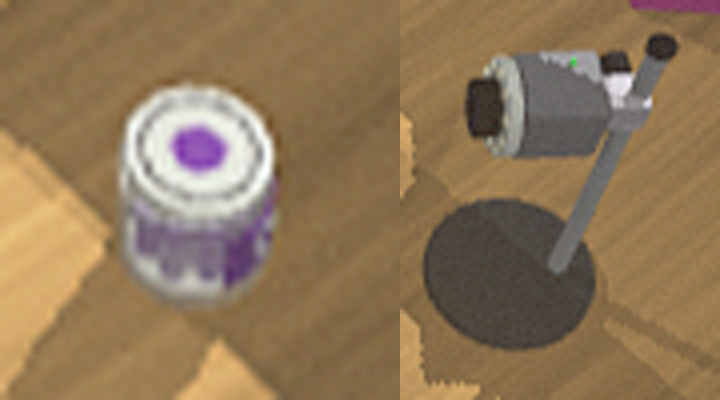

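View pics/c2.png

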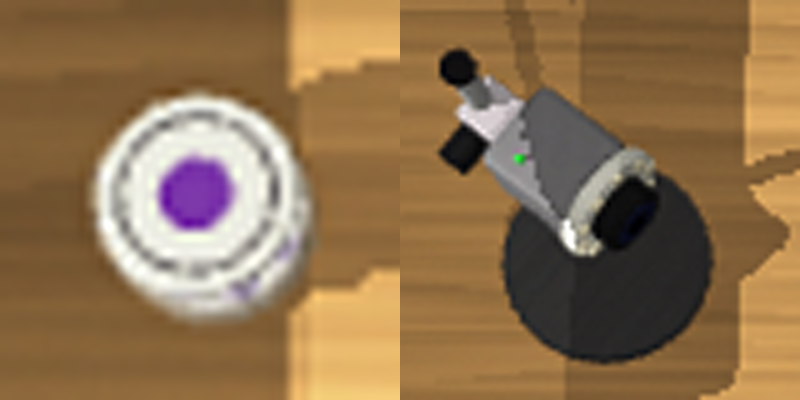

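The jar crop shows the label's dark purple on its right side in the scene view, at (245,255) to (272,190). In the top crop it is at the lower right, (240,290) to (285,245). The camera crops show the lens at scene (485,107) and top (625,210), pointing to the lower right in the top view. Next I'll get numbers from the depth data.

```bash
python3 - <<'E'
from h import *
from scipy.optimize import least_squares
s=load('scene');t=load('top')
A={}
for n,d in(('s',s),('t',t)):
    P=pts(d); P[d['z_map']==0]=np.nan; A[n]=(P,cv2.cvtColor(d['img'],cv2.COLOR_RGB2HSV))
def circ(q,r=None):
    f=lambda p: np.hypot(q[:,0]-p[0],q[:,1]-p[1])-p[2]
    o=least_squares(f,[*q[:,:2].mean(0),.03],loss='soft_l1',f_scale=.001); return o.x
for n,c in dict(jar=(242,260),green=(291,198),orange=(318,256)).items():
    u,v=c; q=A['t'][0][v-15:v+15,u-15:u+15].reshape(-1,3); q=q[(q[:,2]>.045)&(q[:,2]<.08)]
    M=np.c_[q[:,:2],np.ones(len(q))]; pl=np.linalg.lstsq(M,q[:,2],rcond=None)[0]
    print(n,(q.min(0)+q.max(0))/2,np.ptp(q,0),q[:,2].min(),q[:,2].max(),'slope',pl[:2])
# jar in scene view
P,H=A['s']; P=P[165:215,262:308]; H=H[165:215,262:308]; m=np.isfinite(P[...,2])&(P[...,2]>.008)&(P[...,2]<.08)&(np.hypot(P[...,0]-.45,P[...,1]-.025)<.06)
q=P[m]; top=q[q[:,2]>.05]; print('s lid',(top.min(0)+top.max(0))/2,np.ptp(top,0))
sd=q[(q[:,2]<.042)]; print('s side circ',circ(sd))
f=lambda p: np.hypot(sd[:,0]-p[0],sd[:,1]-p[1])-.026
c=least_squares(f,sd[:,:2].mean(0),loss='soft_l1',f_scale=.001).x; print('c',c)
h=H[m]; a=np.degrees(np.arctan2(q[:,1]-c[1],q[:,0]-c[0])); 
k=(q[:,2]>.012)&(q[:,2]<.038)
for lo in range(-180,180,10):
    b=k&(a>=lo)&(a<lo+10)
    if b.sum(): print(lo,b.sum(),np.median(h[b],0).astype(int),end=' | ')
print()
# camera
for n in'st':
    P,H=A[n]; m=np.isfinite(P[...,2])&(np.hypot(P[...,0]-.68,P[...,1]-.17)<.11); q=P[m];h=H[m]
    ft=q[(q[:,2]>.006)&(q[:,2]<.03)&(h[:,2]<110)]; 
    from cv2 import minEnclosingCircle
    print(n,'foot',minEnclosingCircle(ft[:,:2].astype(np.float32)),len(ft))
    hd=q[(q[:,2]>.16)&(q[:,2]<.24)]; np.save('hd_'+n,hd)
    print('rect',cv2.minAreaRect(hd[:,:2].astype(np.float32)), hd[:,2].max())
E
```

```text
jar [0.44265946 0.02972619 0.05457969] [0.05016553 0.04948253 0.0188024 ] 0.04517848929146373 0.06398088676536196 slope [-0.03786072 -0.03558425]
green [ 0.60435488 -0.09113036  0.05250806] [0.04885748 0.05069359 0.01453153] 0.045242294793399696 0.059773827210599206 slope [ 0.0010021 -0.0097647]
orange [ 0.45412686 -0.15795525  0.0521829 ] [0.04830722 0.0495593  0.01346334] 0.04545122858375095 0.05891456412102891 slope [-0.02295656 -0.01030605]
s lid [0.44229348 0.03073593 0.05747162] [0.04793548 0.04788815 0.01452787]
s side circ [0.44135103 0.03187264 0.0262164 ]
c [0.44153027 0.03169111]
-150 1 [ 25  24 137] | -120 3 [ 17  46 138] | -110 4 [ 18  45 134] | -100 5 [ 21  12 162] | -90 8 [142  37 124] | -80 9 [142  31 124] | -70 7 [152  23 135] | -60 10 [148  23 129] | -50 11 [150  17 143] | -40 8 [144  41 125] | -30 9 [142  40 131] | -20 10 [143  93 109] | -10 5 [142 105 106] | 0 9 [146  69 125] | 10 4 [141  54 130] | 20 5 [145  74 133] | 30 1 [ 20  95 137] | 
s foot ((0.6929766535758972, 0.18463286757469177), 0.05543888732790947) 1184
rect ((0.6823160648345947, 0.175681933760643), (0.09803376346826553, 0.05414503812789917), 56.37266159057617) 0.2382776729702415
t foot ((0.6935217976570129, 0.18506625294685364), 0.05499217286705971) 933
rect ((0.6827408671379089, 0.17489883303642273), (0.09581119567155838, 0.054138004779815674), 56.749359130859375) 0.23957645412680662
```

```bash
cat >> h.py <<'E'
from scipy.spatial.transform import Rotation as Ro
def down(yaw):  # tool z down, tool y at heading yaw+90deg
    R=np.array([[np.cos(yaw),np.sin(yaw),0],[np.sin(yaw),-np.cos(yaw),0],[0,0,-1.]])
    q=Ro.from_matrix(R).as_quat(); return q[[3,0,1,2]]
E
python3 - <<'E'
from h import *
for n in'st':
    hd=np.load(f'hd_{n}.npy')
    for deg in (54,56.5,59):
        e=np.radians(deg); D=np.array([np.cos(e),np.sin(e)]); N=np.array([-D[1],D[0]])
        x=(hd[:,:2]-[.693,.185])@D; y=(hd[:,:2]-[.693,.185])@N
        print(n,deg,'xmin',x.min().round(4))
        for lo in np.arange(-.055,.03,.01):
            k=(x>=lo)&(x<lo+.01); 
            if k.sum()>4: print('  %.3f n%d y %.4f %.4f z %.4f %.4f'%(lo,k.sum(),*np.percentile(y[k],[1,99]),hd[k,2].min(),hd[k,2].max()))
c=(.442,.031)
for j in range(-180,180,45):
    print(j, ik([*c,.2],down(np.radians(j))), ik([.589,.029,.2],down(np.radians(j))))
E
```

```text
s 54 xmin -0.0625
  -0.055 n152 y -0.0248 0.0265 z 0.1706 0.2241
  -0.045 n103 y -0.0239 0.0214 z 0.1756 0.2237
  -0.035 n113 y -0.0217 0.0219 z 0.1766 0.2182
  -0.025 n117 y -0.0219 0.0207 z 0.1763 0.2185
  -0.015 n127 y -0.0221 0.0241 z 0.1762 0.2189
  -0.005 n116 y -0.0222 0.0233 z 0.1759 0.2187
  0.005 n42 y -0.0200 0.0217 z 0.1886 0.2174
  0.015 n111 y -0.0112 0.0308 z 0.1623 0.2383
  0.025 n103 y -0.0116 0.0296 z 0.1611 0.2379
s 56.5 xmin -0.0627
  -0.055 n152 y -0.0227 0.0286 z 0.1706 0.2241
  -0.045 n102 y -0.0217 0.0230 z 0.1756 0.2237
  -0.035 n115 y -0.0204 0.0216 z 0.1766 0.2182
  -0.025 n120 y -0.0212 0.0223 z 0.1763 0.2185
  -0.015 n124 y -0.0218 0.0246 z 0.1760 0.2189
  -0.005 n117 y -0.0221 0.0234 z 0.1759 0.2187
  0.005 n36 y -0.0202 0.0216 z 0.1886 0.2174
  0.015 n111 y -0.0127 0.0298 z 0.1623 0.2383
  0.025 n105 y -0.0126 0.0284 z 0.1611 0.2379
s 59 xmin -0.0628
  -0.055 n155 y -0.0206 0.0301 z 0.1706 0.2241
  -0.045 n101 y -0.0195 0.0280 z 0.1756 0.2237
  -0.035 n118 y -0.0192 0.0243 z 0.1766 0.2182
  -0.025 n118 y -0.0204 0.0232 z 0.1763 0.2185
  -0.015 n127 y -0
[... 2017 characters left out ...]
.         -2.47047523] [-0.08893658  0.38483794  0.04955278  1.23551116  0.         -2.44513107]
0 [-0.11428074  0.1367505  -0.3012066   1.13283923  0.          3.02731191] [-0.08893658  0.38483794  0.04955278  1.23551116  0.          3.05265608]
45 [-0.11428074  0.1367505  -0.3012066   1.13283923  0.          2.24191375] [-0.08893658  0.38483794  0.04955278  1.23551116  0.          2.26725791]
90 [-0.11428074  0.1367505  -0.3012066   1.13283923  0.          1.45651558] [-0.08893658  0.38483794  0.04955278  1.23551116  0.          1.48185975]
135 [-0.11428074  0.1367505  -0.3012066   1.13283923  0.          0.67111742] [-0.08893658  0.38483794  0.04955278  1.23551116  0.          0.69646159]
```

The lens front comes out near (0.656, 0.136, 0.1965), with the camera axis at about 54°. Next I press the lid.

```bash
python3 - <<'E'
from h import *
q=down(np.radians(200)); c=[.4415,.0312]
command_gripper(0.0,60)
movep([*c,.16],q); move_linear([*c,.075],.1)
z=.075; f0=get_contact_force()
while z>.0515:
    z-=.0015; move_linear([*c,z],.02); f=np.array(get_contact_force())-f0
    print(round(z,4),round(get_tool_pos()[2],4),f.round(1))
    if f[2]>25: break
wait(.4); print(get_contact_force())
move_linear([*c,.12],.1)
movep([.35,-.25,.25],q)
for n in('scene','top'):
    d=get_image(n); np.save(n+'2',d)
s,t=load('scene2'),load('top2')
cr=lambda d,u,v:cv2.resize(d['img'][v:v+40,u:u+40,::-1],(400,400),interpolation=cv2.INTER_CUBIC)
cv2.imwrite('pics/c3.png',np.hstack([cr(s,265,163),cr(t,222,240)]))
print(get_time_s())
E
```

```text
0.0735 0.0737 [-1.2  0.1 -1.8]
0.072 0.072 [-0.6  0.8 -0.8]
0.0705 0.0704 [-0.8  0.1 -1.3]
0.069 0.0689 [-0.8  0.7 -0.6]
0.0675 0.0674 [-1.3 -0.4 -1.6]
0.066 0.0659 [-0.6  0.4 -1.3]
0.0645 0.0644 [-1.7 -0.6 -0.8]
0.063 0.0629 [-0.4  0.3 -1.7]
0.0615 0.0614 [-0.9  1.6 -0.8]
0.06 0.0599 [-0.5  0.8 -1.6]
0.0585 0.0584 [-0.5  0.  -1.5]
0.057 0.0569 [-1.8  0.3 -1. ]
0.0555 0.0554 [-1.  -0.2 -1.1]
0.054 0.0539 [-0.3 -0.1 -1.2]
0.0525 0.0527 [-2.3  0.8  5.9]
0.051 0.0523 [-10.8   1.1  32.3]
[-9.03842007  0.62439243 32.70295508]
10.475
```

View pics/c3.png

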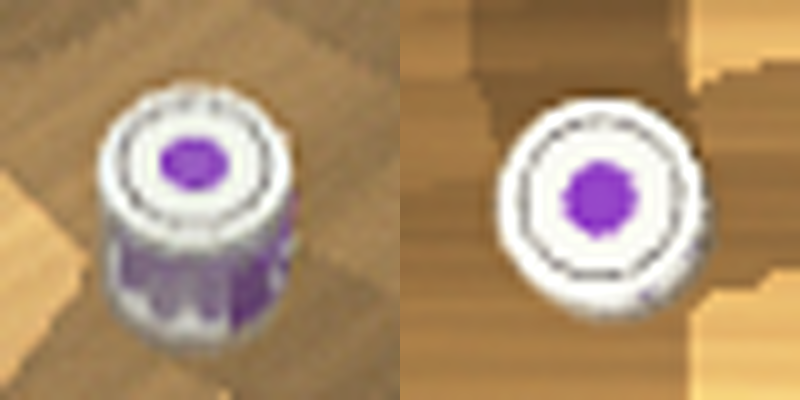

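The lid is level with its dot centred. The label's left edge is at (230,290) and the white dots are near (280,250) in the scene crop, so the label heading is about 20°. Next I grasp, lift and turn the label toward the scene camera to check it.

```bash
python3 - <<'E'
from h import *
q=down(np.radians(200)); c=[.4415,.0312]
command_gripper(1.0)
movep([*c,.13],q); move_linear([*c,.006],.1)
command_gripper(0.0,50); wait(.2)
print('grip',get_grip_width(),get_finger_force())
move_linear([*c,.2],.1); print(get_finger_force(),get_contact_force())
yaw=135
movep([.5,-.02,.2],down(np.radians(yaw))); wait(.3)
for n in('scene','top'):
    d=get_image(n); np.save(n+'3',d)
s=load('scene3'); print(get_time_s(),get_tool_pos())
R=Ro.from_quat(np.array(s['rotation'])[[1,2,3,0]]).as_matrix()
p=R.T@(np.array([.5,-.02,.215])-s['xyz']); u,v=int(p[0]/p[2]*s['fx']+s['cx']),int(p[1]/p[2]*s['fx']+s['cy']); print(u,v)
cv2.imwrite('pics/c4.png',cv2.resize(s['img'][v-30:v+30,u-30:u+30,::-1],(600,600),interpolation=cv2.INTER_CUBIC))
E
```

```text
grip 0.5959123092091577 50.14411389827728
52.10845112800598 [-0.33022409 -0.04027182 -0.6076085 ]
17.975 [ 0.49993853 -0.01990009  0.20006663]
283 164
```

View pics/c4.png

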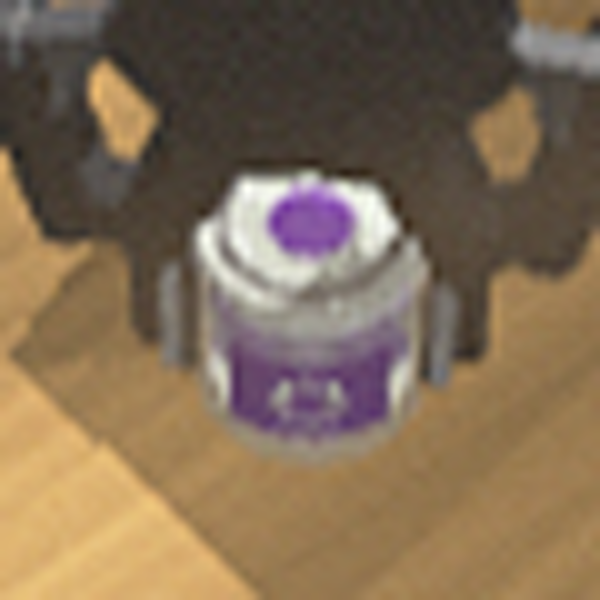

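The label sits centred between the jar's edges (label 228–392, jar 205–420), so it heads about -41° at yaw 135. I turn to the final pose using that offset.

```bash
python3 - <<'E'
from h import *
movep([.570,.0186,.1785],down(np.radians(230.3))); wait(.6)
for n in('scene','top'):
    d=get_image(n); np.save(n+'4',d)
s,t=load('scene4'),load('top4'); print(get_time_s(),get_tool_pos(),get_finger_force())
cv2.imwrite('pics/c5.png',cv2.resize(s['img'][130:230,250:430,::-1],(792,440),interpolation=cv2.INTER_CUBIC))
P=pts(s); H=cv2.cvtColor(s['img'],cv2.COLOR_RGB2HSV)
r=np.hypot(P[...,0]-.57,P[...,1]-.0186)
m=(s['z_map']>0)&(r<.034)&(P[...,2]>.16)&(P[...,2]<.235); q=P[m]
print('z range',np.percentile(q[:,2],[0,1,2,99,100]))
sd=q[(q[:,2]>.178)&(q[:,2]<.205)]
from scipy.optimize import least_squares
print(least_squares(lambda p:np.hypot(sd[:,0]-p[0],sd[:,1]-p[1])-.026,[.57,.0186],loss='soft_l1',f_scale=.001).x,len(sd))
E
```

```text
20.075 [0.56999595 0.01859448 0.17849625] 52.109965682029724
z range [0.17255028 0.17404992 0.17532562 0.22859752 0.22873442]
[0.57129544 0.01771753] 78
```

View pics/c5.png

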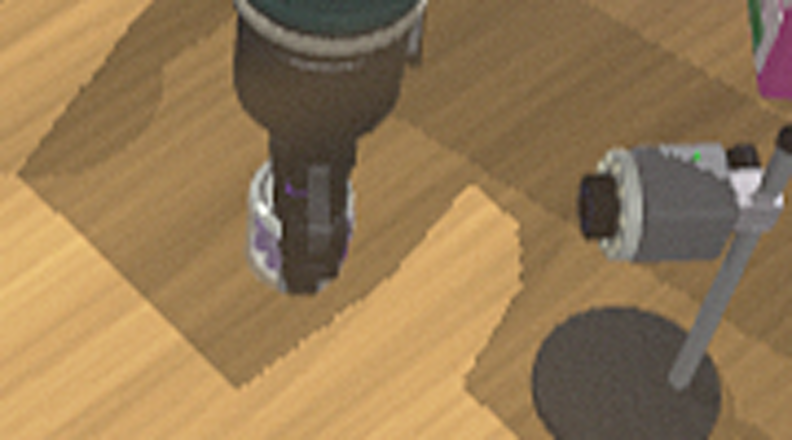

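The jar is held with its underside at z≈0.1725 and its axis about 145 mm before the lens front, bearing 54°. It is clear of the camera, so I'm handing in.

```bash
python3 -c "
from rig import *
print(close_job(), get_time_s())"
```

```text
the job is handed in; nothing more can be done
the job is handed in; nothing more can be done
```

I pressed the lid home and level, then handed the job in at about 20 s of the 40 s limit with the jar held upright, label facing the lens about 12 cm from the glass by my measurements; the judge's verdict was not shown to me.

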